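# Ready the flour bin for refilling

## Robot

A 6-joint arm with a two-finger parallel gripper is mounted at the origin on the work surface. World frame = base frame: x ahead of the robot, y to its left, z up, the work surface at z = 0. Lengths are in m, angles in rad, forces in N, time in s.
With the tool pointing down it reaches from about 0.35 to 0.925 m from the base axis. Payload 6.4 kg.
Tool frame: the origin (TCP) lies between the finger pads; the fingertips stand 25 mm ahead of it and the grasp point (between the pads) lies 6 mm ahead of it; z points along the fingers, y is the direction in which the jaws open and shut (so a half turn about z gives the same grasp; the last joint's range is limited). The gripper opens to 94 mm and grips with 3 to 60 N. Pads are 16 mm wide; open, the fingers measure 119 mm over their backs; the gripper's body (75 mm by 177 mm) begins 78 mm behind the grasp point.
Start: joints at [-1.352, 0.245, 1.558, -0, 1.339, -0.174], TCP at [0.249, -0.601, 0.23] pointing down, gripper open.
Joint ranges: [-3.13, 3.13], [-1.02, 2.26], [0.13, 2.54], [-0.95, 4.09], [0.21, 2.88], [-2.74, 2.74]. Speed limits (rad/s): [2.57, 2.57, 3.14, 3.14, 3.14, 3.14].

## Interface

Orientations are given as [roll, pitch, yaw] about the fixed x, y, z axes, in that order (R = Rz(yaw) Ry(pitch) Rx(roll)).
In Python, from cell import get_obs, read_camera, camera_info, sign_off, regions_of, place_of gives the robot as it stands.
- The arm moves only by the tool jog_arm, never from a script. Its argument "deltas" is text: rows parted by semicolons, each of 7 numbers parted by spaces: the turn, a rotation vector about the tool's x, y, z in rad, then the shift along the tool's x, y, z in mm, then the finger opening in mm, from 0 to 94. In form: rx ry rz x y z claw; .... A call has 1 to 20 rows; each row is the pose to reach, as a shift and turn from the pose commanded when the call began, along the tool's axes at that moment; what a row does not reach only later rows make up. A row lasts 1/10 s, in which the tool goes at most 50 mm and 8.59 degrees, less where a joint would pass 70% of its speed; a pose out of reach is approached as far as the arm can. A call with a gripper value outside its range is refused whole. The fingers move at their own pace and stop on an object; "grip_force" is the grip in N (left out, the last holds). Time passes only in rows, so rows that repeat a pose let the fingers close. It gives the time, the measured TCP pose, the force and the opening at its end, in the units of the state.
- get_obs(): the state, without advancing time (a new reading comes with each control period).
- read_camera(name): name is "scene" or "top" or "wrist"; returns (picture, depth): 420x560x3 uint8, red, green, blue; 420x560 float32, m along the optical axis (not along the pixel's ray), 0 where there is no reading.
- camera_info(name): a dict with "K" (3x3 intrinsics, pixels), "world_from_camera" (4x4, takes a point from camera to world coordinates). Camera axes: x right, y down, z forward; pixel columns grow to the right and rows downward; lengths in m; the calibration is good to about 2 mm. A picture is of the moment at which its call begins: read the wrist's pose just before it. camera_info takes no time and is no camera call; for the wrist camera it gives the pose at the moment of the call.
- sign_off(): hands the job in, once; it reports no verdict.
Trained networks look in the newest picture that a camera, given by its name, has taken for a name from the list of things; names that differ only in an ending like _2 or _b are one class to them, and where a whole thing is asked for, a point or a joint stands for the part that bears it (a point fixed in the world has none). Each returns a list of dicts, best first, with "score" (0 to 1); they miss things now and then, are a little off and sometimes report something else, mostly with a low value. They report only what shows in the picture. A call takes as long as a camera call. They do not tell look-alikes from the thing itself.
- regions_of(camera, label): "region" (420x560 bool, what is visible of it) and "rect" ([left, top, right, bottom] in pixels, round what is visible of it).
- place_of(camera, label): "point" ([column, row] in pixels: a listed point, or the origin of a listed thing).
The state is a dict: "t": time; "joint_pos": joint angles; "joint_vel": joint speeds; "effort": joint torques, N m; "eef_pos": TCP position; "orientation": TCP orientation; "wrist_force": force on the tool from outside, world axes, zero at the start; "ft_torque": the same for the moment, N m; "gripper_width": finger opening in m.
Only numpy, scipy, OpenCV 4.12 (cv2) and the standard library are available. Lean on these libraries where they do the work, as an engineer would, in place of code of your own. Each camera call takes 0.05 s, during which the arm holds its last target.

## Task

The flour bin is to be refilled: lift the dipper up off the bar it hangs on and stand it upright, its whole base on the round wooden board on the other side of the bin, and let it go there. Then raise the bin's lid to half open, 45 degrees, and keep holding it there for the cook: the lid falls shut by itself, so finish with the gripper still holding it. Leave everything else on the table where it is.

Things in the scene. Friction and masses are not known exactly. Their poses are not given: they have to be found in the camera images.
- dipper_grip (a point): Grip point on the dipper's upright steel strap (14 mm wide along y, 4 mm thick along x, straight from 57 mm below to 38 mm above this point), 112 mm over the cup's underside and 31.5 mm from the cup's axis. z up the strap, x from strap to cup axis. The strap stands on the robot-side edge of the cup; its top bends back (+x) over the cup into a hook, highest point 55 mm above this point.
- dipper_center (a point): Point on the cup's axis 80 mm above its flat underside, half-way up the dipper; axes as dipper_grip. The dipper: steel cup 60 mm across, 55 mm high, about 0.15 kg, with strap and hook 167 mm high. It hangs by the hook on the stand's bar, and also stands by itself on its cup, hook up. To unhook, lift it 25 mm or more, then draw it 50 mm or more towards -x of the stand.
- bar_mid (a point): Middle of the steel bar (10 mm thick, 100 mm long along y, 200 mm above the table) on a fixed wooden stand, left or right of the bin. -x is its open side; the hanging strap is about 24 mm in front (-x) of the bar. Its ends bend back to two posts, 14 mm thick, 215 mm high, 64 mm behind it (+x) and 50 mm to either side; below is a foot plate 140 x 140 x 15 mm, from 60 mm before to 80 mm behind the bar.
- board: Round wooden board on the table on the other side of the bin, 140 mm across, 12 mm thick, fixed. Origin at the centre of its underside, on the table.
- lid (a joint): Opening angle of the bin's lid in radians: 0 shut, 0.785 half open (45 degrees), 1.571 straight up. The hinge is nearly frictionless: when let go, the lid (about 0.4 kg) falls shut.
- lid_grip (a point): Middle of the wooden tab on the middle of the lid's front edge: 24 mm wide (y), 16 mm thick (z), sticking out 47 mm; the point is 24 mm from the lid's edge. Lid shut, it is 127 mm above the table, clear beneath. Turns with the lid: x from tab to hinge, z out of the lid's top. The lid is a board 216 x 262 x 12 mm. The tab can be pinched across y and swung about the hinge.
- lid_hinge (a point): Middle of the lid's hinge axis (which runs along y; the point turns with the lid), 120 mm above the table at the bin's far upper edge. In the lid's frame lid_grip is 240 mm from it towards -x and 7 mm towards +z. The bin is a fixed open wooden box 210 x 250 mm, 120 mm high, front towards the robot, turned a little.
- pin_long_center (a point): Bystander, to be left alone: long wooden rolling pin lying on the table in front of the bin: barrel 200 mm long, 52 mm thick, a 70 mm handle at each end (340 mm over all). Point at its middle.
- pin_short_center (a point): Bystander, to be left alone: shorter wooden rolling pin: barrel 160 mm long, 44 mm thick, a 70 mm handle at each end. Point at its middle.
- bowl_dark_center (a point): Bystander, to be left alone: dark plastic bowl, 130 mm across, 55 mm high. Point at its middle.
- bowl_clay_center (a point): Bystander, to be left alone: clay bowl, 120 mm across, 50 mm high. Point at its middle.
- cup_steel_center (a point): Bystander, to be left alone: plain steel cup without handle, 64 mm across, 60 mm high. Point at its middle.
- spoon_a_center (a point): Bystander, to be left alone: steel table spoon lying on the table, left (+y) side, about 160 mm long. Point near its middle.
- spoon_b_center (a point): Bystander, to be left alone: steel table spoon lying on the table, right (-y) side, about 160 mm long. Point near its middle.
Not all that is in view belongs to the job. Leave any red look-alike of the part that bears dipper_grip alone.

How it is judged:
On the way, in this order (a step that is already met when the one before it is completed fails the run):
1. the dipper is off the bar and in the fingers (contact force between dipper and the fingers above 0.5 N and horizontal distance between dipper_center and bar_mid above 0.045 m and height (world z) of dipper_center above 0.11 m), for 0.1 s.
2. the dipper stands upright on the round board, let go (horizontal distance between dipper_center and board below 0.042 m and height (world z) of dipper_center between 0.087 and 0.097 m and angle between dipper_center's own z axis and vertical below 0.1 rad and contact force between the fingers and dipper below 0.05 N and linear speed of dipper below 0.03 m/s), for 0.2 s.
3. the lid is raised to half open by the fingers (value of joint lid above 0.68 rad and contact force between the fingers and lid above 0.4 N), for 0.1 s.
At the end, for the whole second after the job is handed in: The lid is held at rest by the fingers (contact force above 0.4 N) at 45 degrees, within 6 degrees (0.68 to 0.89 rad); the dipper stands upright (within 0.1 rad), at rest and untouched on the round board, its axis within 42 mm of the board's centre (all of step 2 and all of step 3 and value of joint lid below 0.89 rad and velocity of joint lid between -0.05 and 0.05 rad/s); the arm keeps its last pose, push and grip.
It fails at once if a bystander is shifted by more than 30 mm (distance of any of pin_long_center, pin_short_center, bowl_dark_center, bowl_clay_center, cup_steel_center, spoon_a_center, spoon_b_center from where it was at the start of the episode above 0.03 m).
It also fails if it takes over 64 s, if anything falls off the work surface, if the arm or the gripper's body presses on something with over 40 N, if the wrist force passes 120 N, or if a joint passes its speed limit or range.

## Working session

There is one attempt and no reset: what is moved stays moved. The work goes in short steps, Python scripts to look and compute and a tool call to move; the robot and the scene stay as the last step left them, time stands still between calls to the robot, and variables do not carry over. Pictures are saved under pics/ and viewed, and the job is handed in when it is done.

Besides the shell and the picture viewer there is one more tool, called after "Call:" by a JSON object that holds its "fn" and its "kwargs". jog_arm: Moves the arm, as the interface text tells. Its arguments: {"type":"object","properties":{"deltas":{"type":"string"},"grip_force":{"type":"number"}},"required":["deltas"]}

```bash
ls; mkdir -p pics; python3 - <<'E'
from cell import *
import cv2,numpy as np
print(get_obs())
for n in ("scene","top"):
    p,d=read_camera(n); cv2.imwrite(f"pics/{n}0.png",p[:,:,::-1]); i=camera_info(n); print(n,np.round(i["K"],1).tolist(),np.round(i["world_from_camera"],3).tolist())
    np.save(f"pics/{n}0d.npy",d)
E
```

```text
pics
{'t': 0.0, 'joint_pos': array([-1.35209675e+00,  2.45804137e-01,  1.55898774e+00, -1.28176248e-05,
        1.33872700e+00, -1.74112459e-01]), 'joint_vel': array([-0.0022035 ,  0.00043547, -0.00033103, -0.00042623,  0.00114589,
        0.00070571]), 'effort': array([-1.14198530e-03, -4.15842211e+01, -3.14598083e+01,  6.84617646e-02,
        3.31638416e-02, -1.53703327e-04]), 'eef_pos': array([ 0.24868498, -0.59994642,  0.22936581]), 'orientation': array([-3.13969339e+00, -3.21407982e-04,  3.92814690e-01]), 'wrist_force': array([ 0.89183872, -0.23273483,  0.45390955]), 'ft_torque': array([-0.02548141, -0.01509685, -0.03216195]), 'gripper_width': 0.09410689370157872}
scene [[443.7, 0.0, 286.1], [0.0, 443.7, 215.2], [0.0, 0.0, 1.0]] [[0.342, 0.564, -0.751, 1.674], [0.939, -0.225, 0.258, -0.384], [-0.023, -0.794, -0.607, 1.062], [0.0, 0.0, 0.0, 1.0]]
top [[546.1, 0.0, 276.8], [0.0, 546.1, 205.3], [0.0, 0.0, 1.0]] [[0.058, -0.977, 0.205, 0.221], [-0.998, -0.057, 0.008, 0.006], [0.004, -0.205, -0.979, 1.746], [0.0, 0.0, 0.0, 1.0]]
```

View pics/scene0.png

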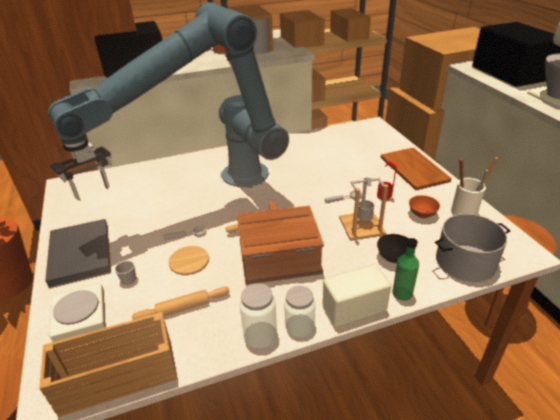

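View pics/top0.png

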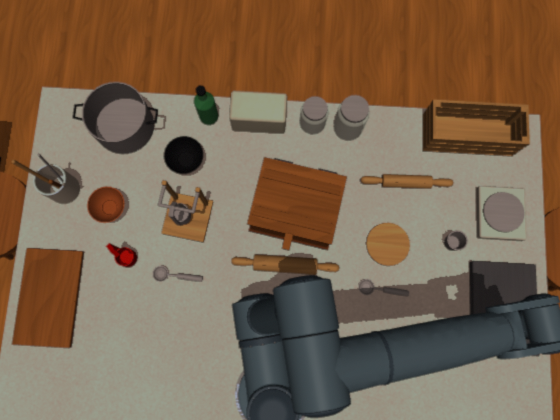

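The top view shows the hanging steel dipper on the stand at about (182,212), its red look-alike at (125,257), the bin at (297,203) with its tab at (288,241), the board at (388,244), and the long pin at (285,263). The plain steel cup is at (455,240). I'll query the networks next.

```bash
cat > h.py <<'E'
from cell import *
import cv2,numpy as np
from scipy.spatial.transform import Rotation as R
def ray(n,px,i=None):
    i=i or camera_info(n); T=np.array(i["world_from_camera"]); v=np.linalg.inv(np.array(i["K"]))@[px[0],px[1],1]
    return T[:3,3],T[:3,:3]@v
def atz(n,px,z,i=None):
    o,d=ray(n,px,i); return o+d*(z-o[2])/d[2]
def atd(n,px,depth,i=None):
    o,d=ray(n,px,i); return o+d*depth
def proj(n,P,i=None):
    i=i or camera_info(n); T=np.linalg.inv(np.array(i["world_from_camera"])); c=T[:3,:3]@np.asarray(P)+T[:3,3]; u=np.array(i["K"])@c; return u[:2]/u[2]
def tri(pts):
    A=np.zeros((3,3));b=np.zeros(3)
    for n,px in pts:
        o,d=ray(n,px); d=d/np.linalg.norm(d); M=np.eye(3)-np.outer(d,d); A+=M;b+=M@o
    X=np.linalg.solve(A,b); return X,[np.round(proj(n,X)-px,1).tolist() for n,px in pts]
E
python3 - <<'E'
from h import *
names="dipper_grip dipper_center bar_mid board lid_grip lid_hinge pin_long_center".split()
for n in("top","scene"):
    p,d=read_camera(n)
    for l in names:
        for q in place_of(n,l)[:3]:
            c,r=map(int,np.round(q["point"])); 
            dd=d[r,c] if 0<=r<420 and 0<=c<560 else 0
            print(n,l,round(q["score"],2),np.round(q["point"],1),np.round(atd(n,q["point"],dd),3) if dd else None)
E
```

```text
top dipper_grip 0.74 [174.6 221.4] [0.491 0.323 0.129]
top dipper_grip 0.72 [113.1 243.2] [0.43  0.538 0.003]
top dipper_center 0.69 [176.9 211.5] [0.537 0.335 0.048]
top dipper_center 0.68 [118.6 256.2] [0.389 0.513 0.013]
top bar_mid 0.76 [173.7 211.3] [0.538 0.346 0.042]
top bar_mid 0.24 [178.1 272.7] [0.348 0.321 0.003]
top board 0.63 [387.9 241.3] [ 0.486 -0.342  0.013]
top lid_grip 0.85 [286.4 242. ] [ 0.448 -0.016  0.132]
top lid_grip 0.42 [178.9 270.6] [ 0.355  0.32  -0.004]
top lid_hinge 0.71 [304.5 167.7] [ 0.679 -0.058  0.135]
top pin_long_center 0.7 [385.4 287.1] [ 0.34  -0.336  0.013]
top pin_long_center 0.64 [284.1 264.9] [ 0.387 -0.013  0.062]
top pin_long_center 0.37 [387.6 241.8] [ 0.483 -0.338  0.024]
scene dipper_grip 0.68 [393.8 173.3] [ 0.244  0.623 -0.004]
scene dipper_grip 0.65 [360.5 185.4] [ 0.277  0.439 -0.002]
scene dipper_center 0.81 [387.  178.2] [ 0.262  0.578 -0.008]
scene dipper_center 0.8 [366.6 197.6] [ 0.369  0.419 -0.001]
scene bar_mid 0.95 [367.1 175.7] [ 0.214  0.505 -0.006]
scene board 0.62 [187.2 260.3] [ 0.492 -0.344  0.015]
scene lid_grip 0.92 [270.3 207.2] [ 0.46  -0.024  0.133]
scene lid_hinge 0.72 [280.9 249.3] [ 0.683 -0.063  0.133]
scene pin_long_center 0.34 [397.1 251. ] [0.71  0.355 0.009]
```

```bash
python3 - <<'E'
from h import *
for l,a,b in [("grip",(174.6,221.4),(360.5,185.4)),("center",(176.9,211.5),(366.6,197.6)),("bar",(173.7,211.3),(367.1,175.7)),("board",(387.9,241.3),(187.2,260.3)),("lidg",(286.4,242),(270.3,207.2)),("hinge",(304.5,167.7),(280.9,249.3))]:
    X,e=tri([("top",a),("scene",b)]); print(l,np.round(X,3),e)
p,d=read_camera("scene");q,e=read_camera("top")
a=cv2.resize(p[150:260,300:460],None,fx=4,fy=4,interpolation=3); cv2.imwrite("pics/c1.png",a[:,:,::-1])
a=cv2.resize(q[150:290,90:230],None,fx=4,fy=4,interpolation=3); cv2.imwrite("pics/c2.png",a[:,:,::-1])
E
```

```text
grip [0.486 0.317 0.157] [[0.3, 0.1], [0.2, -0.0]]
center [0.523 0.322 0.125] [[-0.6, -0.3], [-0.6, 0.1]]
bar [0.509 0.318 0.21 ] [[-2.0, -1.0], [-1.7, 0.4]]
board [ 0.487 -0.343  0.01 ] [[0.2, 0.0], [0.2, -0.0]]
lidg [ 0.449 -0.018  0.124] [[0.8, 0.3], [0.7, -0.1]]
hinge [ 0.681 -0.061  0.13 ] [[0.6, 0.2], [0.6, -0.1]]
```

View pics/c1.png

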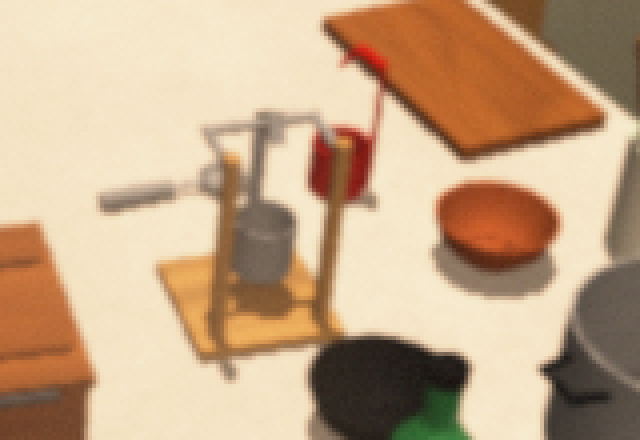

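View pics/c2.png

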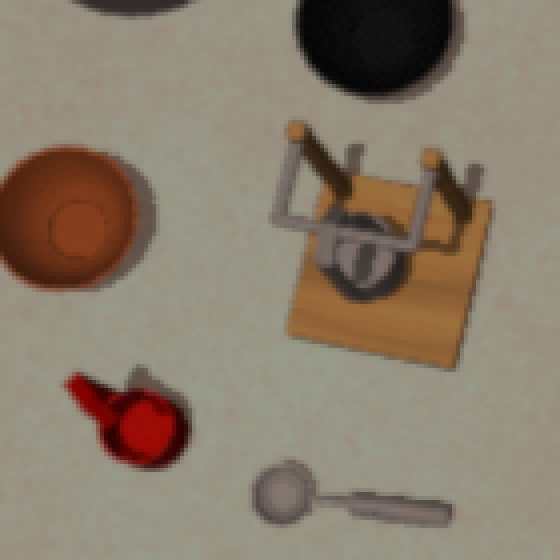

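Candidates for the dipper are the grey dipper hanging on the bar (top (180,213), scene (366,200)), the red look-alike (top (125,257), scene (388,178)), and the plain steel cup (top (455,240)). The crops show the grey one hanging by its hook on the bar, with its cup between the posts, so that is the one to take. Next I'll get the stand and bin yaw.

```bash
python3 - <<'E'
from h import *
f=lambda x,y:(90+x/4-.4,150+y/4-.4)
g=lambda x,y:(300+x/4-.4,150+y/4-.4)
a,b=[atz("top",f(*p),.200) for p in((276,219),(414,246))]; print("bar ends top",a,b,(a+b)/2,np.linalg.norm(a-b)); print("yaw",np.degrees(np.arctan2(*( (b-a)[[0,1]]*[1,-1]))))
a,b=[atz("scene",g(*p),.200) for p in((205,132),(318,118))]; 
print("bar scene",a,b)
for p in((289,333),(455,368),(491,203)): print("foot",atz("top",f(*p),.015))
for p in((297,130),(431,158)): print("posttop",atz("top",f(*p),.215))
for p in((231,158),(343,143)): print("posttop scene",atz("scene",g(*p),.215))
q,e=read_camera("top")
# region of dipper and lid
for l in("dipper_grip","lid","board"):
    for r in regions_of("top",l)[:3]:
        print(l,r["score"],np.round(r["rect"],0))
        m=r["region"]; 
        ys,xs=np.nonzero(m&(e>0)); P=np.array([atd("top",(x,y),e[y,x]) for x,y in zip(xs,ys)])
        print(len(P),np.round(np.median(P,0),3),np.round(np.percentile(P[:,2],[5,95]),3))
        if l!="dipper_grip":
            rect=cv2.minAreaRect(P[:,:2].astype(np.float32)); print(rect)
        else:
            c=P[:,2]
            for lo in np.arange(0,.26,.03):
                s=P[(c>=lo)&(c<lo+.03)]
                if len(s): print(round(lo,2),len(s),np.round(s.mean(0),3))
E
```

```text
bar ends top [0.52656369 0.36011748 0.2       ] [0.51256531 0.25883211 0.2       ] [0.5195645  0.30947479 0.2       ] 0.10224813437222748
yaw -7.868849143968403
bar scene [0.5140095  0.25972647 0.2       ] [0.53117116 0.36234832 0.2       ]
foot [0.47088871 0.38260097 0.015     ]
foot [0.45048016 0.24759729 0.015     ]
foot [0.58654319 0.22995054 0.015     ]
posttop [0.58986988 0.34824974 0.215     ]
posttop [0.57482569 0.24991319 0.215     ]
posttop scene [0.57834742 0.25081046 0.215     ]
posttop scene [0.59356251 0.34950044 0.215     ]
dipper_grip 0.85 [108. 243. 136. 270.]
430 [0.387 0.491 0.026] [0.001 0.163]
0.0 212 [0.386 0.49  0.01 ]
0.03 110 [0.384 0.481 0.047]
0.06 14 [0.406 0.502 0.071]
0.09 6 [0.408 0.506 0.101]
0.12 14 [0.386 0.486 0.145]
0.15 60 [0.392 0.492 0.16 ]
dipper_grip 0.79 [169. 204. 194. 226.]
321 [0.518 0.319 0.079] [0.044 0.208]
0.03 127 [0.526 0.323 0.05 ]
0.06 54 [0.517 0.311 0.075]
0.09 50 [0.518 0.311 0.1  ]
0.12 7 [0.494 0.324 0.137]
0.15 12 [0.494 0.323 0.165]
0.18 66 [0.511 0.32  0.201]
0.21 5 [0.521 0.32  0.212]
lid 0.55 [247. 156. 349. 254.]Traceback (most recent call last):
  File "<stdin>", line 16, in <module>
  File "h.py", line 10, in atd
    o,d=ray(n,px,i); return o+d*depth
        ~~~^^^^^^^^
  File "h.py", line 5, in ray
    i=i or camera_info(n); T=np.array(i["world_from_camera"]); v=np.linalg.inv(np.array(i["K"]))@[px[0],px[1],1]
           ~~~~~~~~~~~^^^
ValueError: time passes only in moves, steps and waits
```

```bash
cat >> h.py <<'E'
_ci=camera_info; _cache={}
def camera_info(n):
    if n=="wrist": return _ci(n)
    if n not in _cache: _cache[n]=_ci(n)
    return _cache[n]
def pose():
    o=get_obs(); return np.array(o["eef_pos"]),R.from_euler("xyz",o["orientation"])
def Rdes(yaw,down,flip):
    """tool z points in heading yaw, 'down' rad below horizontal; jaws horizontal"""
    t=np.pi/2-down
    r=R.from_euler("z",yaw)*R.from_euler("x",np.pi)*R.from_euler("y",t)
    return r*R.from_euler("z",np.pi) if flip else r
def delta(p,r,p0=None,r0=None):
    if p0 is None: p0,r0=pose()
    return (r0.inv()*r).as_rotvec(), 1000*r0.inv().apply(np.asarray(p)-p0)
E
python3 - <<'E'
from h import *
i=camera_info("wrist"); T=np.array(i["world_from_camera"]); p,r=pose()
print(i["K"],"cam in tool",r.inv().apply(T[:3,3]-p),"\n",r.as_matrix().T@T[:3,:3])
q,e=read_camera("top")
i=camera_info("top")
for l in("lid","board"):
    for g in regions_of("top",l)[:2]:
        print(l,g["score"],np.round(g["rect"],0))
        ys,xs=np.nonzero(g["region"]&(e>0)); P=np.array([atd("top",(x,y),e[y,x],i) for x,y in zip(xs,ys)])
        print(len(P),np.round(np.median(P,0),3),np.round(np.percentile(P[:,2],[5,95]),3))
        z=np.median(P[:,2]); P=np.array([atz("top",(x,y),z,i) for x,y in zip(xs,ys)])
        print(cv2.minAreaRect(P[:,:2].astype(np.float32)))
E
```

```text
[[336.92233455   0.         278.91735912]
 [  0.         336.92233455 209.9613052 ]
 [  0.           0.           1.        ]] cam in tool [ 6.75403379e-02 -1.43954396e-04 -1.54373407e-01] 
 [[-8.86317970e-04 -9.72381773e-01 -2.33394305e-01]
 [ 9.99999579e-01 -8.06859671e-04 -4.35923061e-04]
 [ 2.35567187e-04 -2.33394593e-01  9.72382079e-01]]
lid 0.96 [248. 157. 348. 249.]
6217 [ 0.574 -0.039  0.135] [0.127 0.142]
((0.5564678907394409, -0.035541847348213196), (0.26547303795814514, 0.2666947543621063), 79.84867095947266)
board 0.83 [364. 222. 412. 267.]
1516 [ 0.477 -0.339  0.012] [0.005 0.019]
((0.47785884141921997, -0.3387818932533264), (0.13527606427669525, 0.14135505259037018), 3.3276968002319336)
```

```bash
python3 - <<'E'
from h import *
w,s=delta([.46,-.10,.40],Rdes(0.1,1.571,False)); print(np.round(w,3),np.round(s,1))
E
```

```text
[ 0.    -0.     0.293] [ 386.7 -381.5 -169.6]
```

Call:
{"fn": "jog_arm", "kwargs": {"deltas": "0 0 0.01 14 -13 -10 94; 0 0 0.03 40 -38 -25 94; 0 0 0.05 68 -67 -40 94; 0 0 0.07 96 -95 -55 94; 0 0 0.1 125 -124 -70 94; 0 0 0.12 155 -152 -85 94; 0 0 0.14 184 -181 -100 94; 0 0 0.17 213 -210 -110 94; 0 0 0.19 242 -239 -120 94; 0 0 0.21 271 -267 -130 94; 0 0 0.23 300 -296 -140 94; 0 0 0.25 328 -324 -150 94; 0 0 0.27 352 -348 -158 94; 0 0 0.28 370 -366 -165 94; 0 0 0.29 382 -377 -169 94; 0 0 0.293 387 -381 -170 94; 0 0 0.293 387 -381 -170 94"}}

```text
t: 3.0
eef_pos: [0.4606, -0.1, 0.4005]
orientation: [3.141, -0.0, 0.101]
wrist_force: [-0.2, -0.1, -0.1]
gripper_width: 0.0942
```

```bash
python3 - <<'E'
from h import *
print(get_obs()["joint_pos"])
w,s=delta([.35,.335,.27],Rdes(-.137,.785,False)); print(np.round(w,3),np.round(s,1))
E
```

```text
[-4.55011460e-01 -2.76369881e-01  1.76938218e+00 -9.57262019e-05
  1.64833779e+00  1.01469241e+00]
[-0.093  0.782  0.226] [ -66.2 -444.   130.4]
```

Call:
{"fn": "jog_arm", "kwargs": {"deltas": "0 0.02 0.01 -2 -12 3 94; -0.01 0.06 0.02 -5 -36 8 94; -0.01 0.11 0.04 -9 -66 15 94; -0.02 0.17 0.05 -14 -98 22 94; -0.03 0.23 0.07 -19 -130 31 94; -0.03 0.29 0.08 -24 -162 40 94; -0.04 0.35 0.1 -29 -194 50 94; -0.05 0.41 0.12 -34 -228 60 94; -0.055 0.47 0.135 -39 -262 71 94; -0.06 0.53 0.15 -44 -296 82 94; -0.07 0.59 0.17 -49 -330 93 94; -0.075 0.65 0.185 -54 -364 104 94; -0.08 0.7 0.2 -59 -396 114 94; -0.09 0.74 0.215 -62 -420 122 94; -0.093 0.77 0.222 -65 -436 128 94; -0.093 0.782 0.226 -66 -444 130 94; -0.093 0.782 0.226 -66 -444 130 94"}}

```text
t: 4.7
eef_pos: [0.362, 0.3132, 0.2857]
orientation: [-3.138, -0.758, -0.114]
wrist_force: [0.7, 1.1, -0.5]
gripper_width: 0.0942
```

```bash
python3 - <<'E'
from h import *
print(get_obs()["joint_pos"],get_obs()["eef_pos"])
i=camera_info("wrist"); p,d=read_camera("wrist"); cv2.imwrite("pics/w1.png",p[:,:,::-1])
for l in("dipper_grip","dipper_center","bar_mid"):
    for q in place_of("wrist",l)[:3]:
        c,r=map(int,np.round(q["point"])); dd=d[min(r,419),min(c,559)]
        print(l,round(q["score"],2),np.round(q["point"],1),dd,np.round(atd("wrist",q["point"],dd,i),3))
for P in([.495,.317,.155],[.521,.31,.2]): print(proj("wrist",P,i))
for g in regions_of("wrist","dipper_grip"):
    print(g["score"],g["rect"])
    ys,xs=np.nonzero(g["region"]&(d>0)); P=np.array([atd("wrist",(x,y),d[y,x],i) for x,y in zip(xs,ys)])
    for lo in np.arange(.03,.25,.02):
        s=P[(P[:,2]>=lo)&(P[:,2]<lo+.02)]
        if len(s): print(round(lo,2),len(s),np.round(np.median(s,0),3), np.round(np.percentile(s[:,1],[5,95]),3))
E
```

```text
[ 0.75702869 -0.43803799  2.21785491 -0.7029001   0.94397092  2.74225544] [0.36200583 0.31324472 0.28567436]
dipper_grip 0.83 [255.1 188.4] 0.3379609 [0.494 0.323 0.162]
dipper_grip 0.57 [258.9 183.4] 0.43479204 [0.553 0.318 0.084]
dipper_center 0.77 [258.6 181.3] 0.43063244 [0.553 0.319 0.089]
bar_mid 0.68 [262.7 141.7] 0.3127204 [0.517 0.311 0.205]
[261.28756522 191.07018777]
[264.00599815 141.45329797]
0.75 [231.6, 132.2, 283.2, 237.1]
0.03 214 [0.54  0.314 0.049] [0.302 0.343]
0.05 523 [0.512 0.316 0.061] [0.297 0.346]
0.07 614 [0.511 0.316 0.081] [0.296 0.347]
0.09 595 [0.513 0.319 0.098] [0.294 0.348]
0.11 120 [0.495 0.326 0.12 ] [0.32  0.333]
0.13 142 [0.495 0.326 0.14 ] [0.32  0.332]
0.15 162 [0.496 0.326 0.161] [0.32  0.332]
0.17 182 [0.496 0.326 0.18 ] [0.319 0.332]
0.19 568 [0.507 0.324 0.202] [0.317 0.331]
0.21 69 [0.523 0.322 0.211] [0.316 0.329]
```

View pics/w1.png

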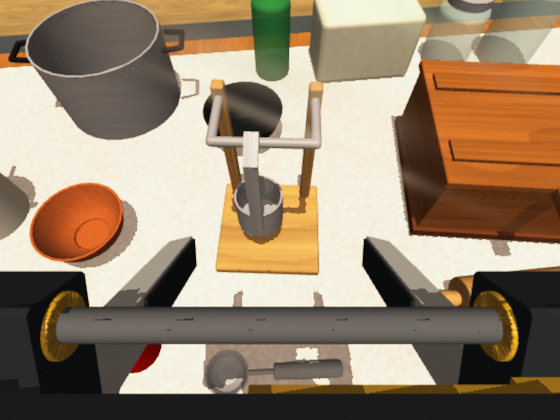

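The wrist view shows the dipper strap at (255,190), its cup at (258,205), and the hook over the bar at (252,140). The strap measures (0.497, 0.326) and is vertical, with a heading of about -0.137.

Joint 6 has run to its limit, so I'll turn the tool half round, which gives the same grasp.

Call:
{"fn": "jog_arm", "kwargs": {"deltas": "0 0 -0.06 0 0 0 94; 0 0 -0.18 0 0 0 94; 0 0 -0.31 0 0 0 94; 0 0 -0.45 0 0 0 94; 0 0 -0.59 0 0 0 94; 0 0 -0.73 0 0 0 94; 0 0 -0.87 0 0 0 94; 0 0 -1.01 0 0 0 94; 0 0 -1.15 0 0 0 94; 0 0 -1.29 0 0 0 94; 0 0 -1.42 0 0 0 94; 0 0 -1.52 0 0 0 94; 0 0 -1.57 0 0 0 94; 0 0 -1.57 0 0 0 94"}}

```text
t: 6.35
eef_pos: [0.3615, 0.3137, 0.2849]
orientation: [2.384, -0.001, 1.461]
wrist_force: [0.6, -0.6, 0.6]
gripper_width: 0.0939
```

```bash
python3 - <<'E'
from h import *
print(get_obs()["joint_pos"],get_obs()["eef_pos"])
G=np.array([.497,.326,.155]); r=Rdes(-.137,.785,True); z=r.as_matrix()[:,2]
w,s=delta(G-z*.086,r); print(G-z*.086,np.round(w,3),np.round(s,1))
E
```

```text
[ 0.75866154 -0.43641599  2.21803019 -0.70354918  0.94415265  1.17171486] [0.36152662 0.31370131 0.28485605]
[0.43673463 0.3343084  0.21578697] [-0.007 -0.038 -1.552] [ 28.7   5.2 100. ]
```

Call:
{"fn": "jog_arm", "kwargs": {"deltas": "0 0 -0.06 1 0 3 90; 0 0 -0.18 4 1 12 80; 0 -0.01 -0.31 6 1 20 70; 0 -0.01 -0.45 8 1 29 60; 0 -0.01 -0.59 11 2 38 55; 0 -0.02 -0.73 14 2 47 50; 0 -0.02 -0.87 16 3 56 45; 0 -0.02 -1.01 19 3 65 45; 0 -0.03 -1.15 21 4 74 45; -0.01 -0.03 -1.29 24 4 83 45; -0.01 -0.04 -1.41 26 5 91 45; -0.01 -0.04 -1.5 28 5 97 45; -0.007 -0.038 -1.55 29 5 100 45; -0.007 -0.038 -1.55 29 5 100 45"}}

```text
t: 7.75
eef_pos: [0.4366, 0.3347, 0.2151]
orientation: [3.14, 0.785, 3.002]
wrist_force: [-0.1, 0.3, 0.4]
gripper_width: 0.0452
```

```bash
python3 - <<'E'
from h import *
print(get_obs()["joint_pos"],get_obs()["eef_pos"],get_obs()["orientation"])
G=np.array([.497,.326,.155]); r=Rdes(-.137,.785,True); z=r.as_matrix()[:,2]
w,s=delta(G-z*.006,r); print(np.round(w,3),np.round(s,1))
i=camera_info("wrist"); p,d=read_camera("wrist"); cv2.imwrite("pics/w2.png",p[:,:,::-1])
print(proj("wrist",G,i))
for g in regions_of("wrist","dipper_grip")[:1]:
    print(g["score"],g["rect"])
    ys,xs=np.nonzero(g["region"]&(d>0)); P=np.array([atd("wrist",(x,y),d[y,x],i) for x,y in zip(xs,ys)])
    for lo in np.arange(.03,.25,.02):
        s=P[(P[:,2]>=lo)&(P[:,2]<lo+.02)]
        if len(s): print(round(lo,2),len(s),np.round(np.median(s,0),3), np.round(np.percentile(s[:,1],[5,95]),3))
E
```

```text
[ 0.69106775 -0.15329748  2.14522627 -0.85872038  0.75979306 -0.21345985] [0.43661097 0.3346917  0.21510556] [3.14021409 0.78541714 3.0015525 ]
[-0.001 -0.    -0.002] [-0.6 -0.3 79.6]
[278.36367914 223.40164415]
0.76 [244.7, 118.1, 310.2, 307.5]
0.03 256 [0.5   0.323 0.047] [0.294 0.348]
0.05 1080 [0.501 0.325 0.062] [0.298 0.348]
0.07 1673 [0.505 0.325 0.081] [0.296 0.346]
0.09 1302 [0.506 0.325 0.097] [0.295 0.348]
0.11 378 [0.494 0.325 0.12 ] [0.319 0.332]
0.13 408 [0.495 0.325 0.14 ] [0.319 0.332]
0.15 472 [0.495 0.325 0.16 ] [0.319 0.332]
0.17 535 [0.496 0.325 0.18 ] [0.319 0.332]
0.19 769 [0.504 0.324 0.2  ] [0.318 0.331]
```

View pics/w2.png

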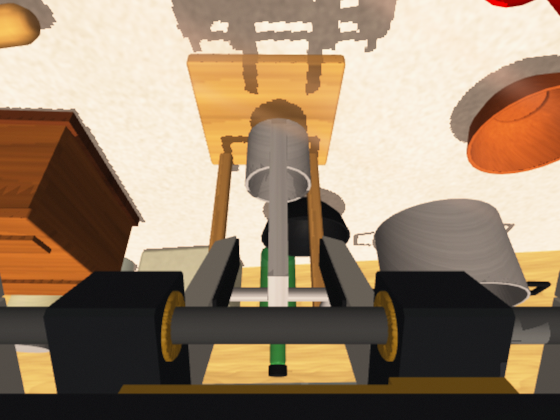

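Now seen upside down, the strap at (278,220) lies midway between the fingertips (232 and 327). Advancing and closing.

Call:
{"fn": "jog_arm", "kwargs": {"deltas": "0 0 0 0 0 8 45; 0 0 0 0 0 22 45; 0 0 0 0 0 38 45; 0 0 0 0 0 54 45; 0 0 0 0 0 68 45; 0 0 0 0 0 77 45; 0 0 0 0 0 80 45; 0 0 0 0 0 80 45; 0 0 0 0 0 80 30; 0 0 0 0 0 80 18; 0 0 0 0 0 80 8; 0 0 0 0 0 80 6; 0 0 0 0 0 80 6; 0 0 0 0 0 80 6; 0 0 0 0 0 80 6", "grip_force": 40}}

```text
t: 9.35
eef_pos: [0.4927, 0.327, 0.1616]
orientation: [3.14, 0.78, 3.004]
wrist_force: [-0.3, -0.5, 1.0]
gripper_width: 0.0132
```

```bash
python3 - <<'E'
from h import *
print(get_obs())
i=camera_info("wrist"); p,d=read_camera("wrist"); cv2.imwrite("pics/w3.png",p[:,:,::-1])
p0,r=pose()
for P in ([0,0,.04],):
    print(delta(p0+P,r))
Q=p0+[0,0,.045]; xs=np.array([np.cos(.137),-np.sin(.137),0]); print(delta(Q-.07*xs,r), delta(Q-.07*xs+[0,0,.1],r))
E
```

```text
{'t': 9.35, 'joint_pos': array([ 0.59870495,  0.01247768,  2.10086688, -0.94658706,  0.61959109,
       -0.15213475]), 'joint_vel': array([-0.00052486, -0.00030797,  0.00029137, -0.00059211, -0.00018246,
       -0.00174672]), 'effort': array([  0.0725215 , -27.68211722, -27.46436477,  -0.84537104,
        -0.33936971,  -0.03483984]), 'eef_pos': array([0.49271672, 0.32698382, 0.16156107]), 'orientation': array([3.14004155, 0.77987491, 3.003771  ]), 'wrist_force': array([-0.27102158, -0.53769095,  1.00589178]), 'ft_torque': array([ 0.06668003,  0.10871314, -0.08907766]), 'gripper_width': 0.013202482344858373}
(array([0., 0., 0.]), array([-28.12784862,   0.04514233, -28.43979771]))
(array([0., 0., 0.]), array([ 1.81258619e+01,  7.09563290e-02, -8.12185206e+01])) (array([0., 0., 0.]), array([ -52.19375963,    0.18381215, -152.31801492]))
```

View pics/w3.png

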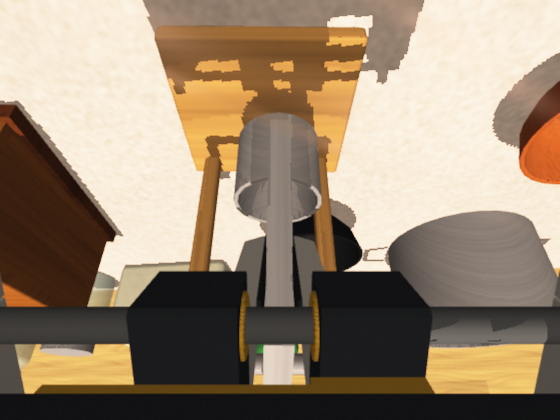

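The fingers close on the strap at 13.2 mm. Joint 4 is near its limit, so I'll lift with a slight yaw toward radial.

Call:
{"fn": "jog_arm", "kwargs": {"deltas": "0 0 0 -2 0 -2 6; -0.01 0 -0.01 -6 0 -6 6; -0.02 0 -0.02 -11 0 -11 6; -0.03 0 -0.03 -16 0 -16 6; -0.04 0 -0.04 -21 0 -21 6; -0.05 0 -0.05 -26 0 -26 6; -0.06 0 -0.06 -30 0 -30 6; -0.07 0 -0.07 -32 0 -32 6; -0.07 0 -0.07 -32 0 -32 6; -0.07 0 -0.07 -32 0 -32 6"}}

```text
t: 10.4
eef_pos: [0.4927, 0.3267, 0.2061]
orientation: [3.14, 0.779, 3.102]
wrist_force: [-0.7, -0.4, -2.5]
gripper_width: 0.0132
```

```bash
python3 - <<'E'
from h import *
print(get_obs()["joint_pos"],get_obs()["wrist_force"])
i=camera_info("wrist"); p,d=read_camera("wrist"); cv2.imwrite("pics/w4.png",p[:,:,::-1])
p,d=read_camera("scene"); cv2.imwrite("pics/s4.png",cv2.resize(p[130:280,280:480],None,fx=4,fy=4)[:,:,::-1])
p0,r=pose()
xs=np.array([np.cos(.137),-np.sin(.137),0]); print(delta(p0-.07*xs,r))
E
```

```text
[ 0.56716687 -0.10014544  2.11394449 -0.79035845  0.59624883 -0.41642551] [-0.67429641 -0.44514366 -2.54141482]
(array([0., 0., 0.]), array([ 49.57685604,   6.93118981, -48.92947938]))
```

View pics/s4.png

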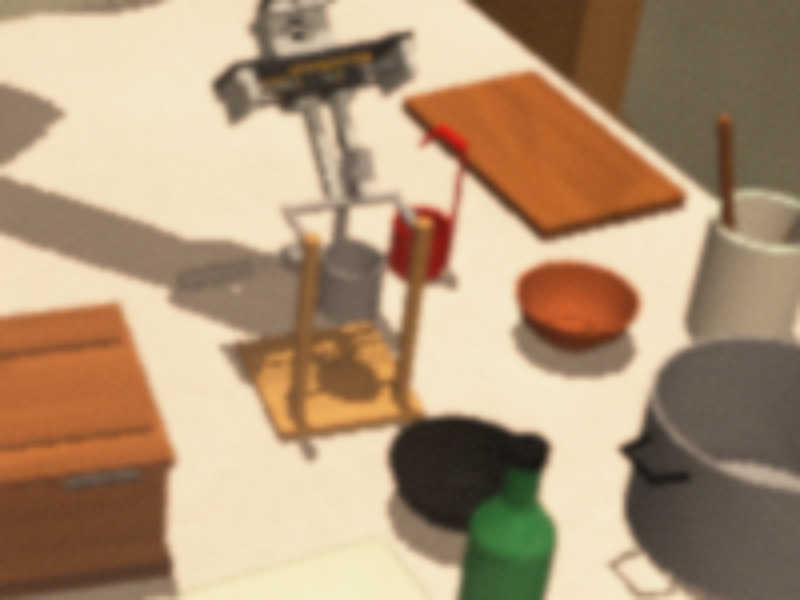

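View pics/w4.png

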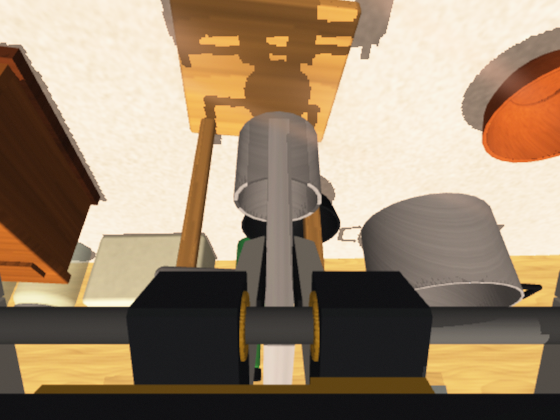

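The dipper is lifted clear, with the hook above the bar and its pose in the hand unchanged. Drawing it back, then up.

Call:
{"fn": "jog_arm", "kwargs": {"deltas": "0 0 0 3 0 -3 6; 0 0 0 9 1 -9 6; 0 0 0 16 2 -16 6; 0 0 0 24 3 -24 6; 0 0 0 32 4 -32 6; 0 0 0 40 6 -40 6; 0 0 0 47 7 -47 6; 0 0 0 50 7 -51 6; 0 0 0 48 7 -57 6; 0 0 0 38 7 -67 6; 0 0 0 27 7 -78 6; 0 0 0 16 7 -89 6; 0 0 0 5 7 -100 6; 0 0 0 -5 7 -110 6; 0 0 0 -11 7 -116 6; 0 0 0 -14 7 -119 6; 0 0 0 -14 7 -119 6"}}

```text
t: 12.2
eef_pos: [0.4196, 0.3366, 0.3016]
orientation: [3.139, 0.78, 3.102]
wrist_force: [-0.3, -0.9, -1.3]
gripper_width: 0.0132
```

```bash
python3 - <<'E'
from h import *
print(get_obs()["joint_pos"],get_obs()["wrist_force"])
# via point
r=Rdes(-.1,.785,True)
for P,h in(([.45,0,.33],-.1),([.46,-.22,.33],-.3)):
    w,s=delta(P,Rdes(h,.785,True)); print(np.round(w,3),np.round(s,1))
E
```

```text
[ 0.68733083 -0.33446374  2.12238673 -0.67590056  0.83906072 -0.51572506] [-0.26220513 -0.85561376 -1.2527136 ]
[ 0.045 -0.006  0.043] [ -51.1 -335.1    9.6]
[ 0.186 -0.006  0.184] [ -64.4 -554.6   22.2]
```

Call:
{"fn": "jog_arm", "kwargs": {"deltas": "0 0 0 -2 -6 1 6; 0.005 0 0.005 -6 -20 2 6; 0.01 0 0.01 -12 -42 4 6; 0.02 0 0.02 -20 -70 5 6; 0.03 0 0.03 -26 -100 6 6; 0.04 0 0.04 -32 -131 7 6; 0.05 0 0.05 -37 -163 8 6; 0.06 0 0.06 -41 -195 8 6; 0.07 0 0.07 -44 -228 9 6; 0.085 0 0.085 -47 -261 10 6; 0.1 0 0.1 -50 -294 11 6; 0.11 0 0.11 -52 -327 12 6; 0.12 0 0.12 -54 -360 13 6; 0.13 0 0.13 -56 -393 15 6; 0.14 0 0.14 -58 -426 16 6; 0.15 0 0.15 -60 -458 18 6; 0.16 0 0.16 -61 -488 20 6; 0.17 0 0.17 -62 -516 21 6; 0.18 0 0.18 -63 -540 22 6; 0.186 -0.006 0.184 -64 -554 22 6"}}

```text
t: 14.2
eef_pos: [0.4587, -0.2214, 0.3282]
orientation: [-3.14, 0.783, 2.841]
wrist_force: [0.5, 0.5, -1.0]
gripper_width: 0.0133
```

```bash
python3 - <<'E'
from h import *
print(get_obs()["joint_pos"],get_obs()["wrist_force"])
i=camera_info("wrist"); p,d=read_camera("wrist"); cv2.imwrite("pics/w5.png",p[:,:,::-1])
p2,d2=read_camera("top"); cv2.imwrite("pics/t5.png",p2[:,:,::-1])
for n,dd in(("wrist",d),("top",d2)):
  for q in place_of(n,"board")[:2]: print(n,q,atz(n,q["point"],0,i if n=="wrist" else None))
  for g in regions_of(n,"board")[:1]:
    m=g["region"].astype(np.uint8); c,_=cv2.findContours(m,cv2.RETR_EXTERNAL,cv2.CHAIN_APPROX_NONE); c=max(c,key=cv2.contourArea)[:,0]
    ii=i if n=="wrist" else camera_info("top")
    W=np.array([atz(n,x,.012,ii)[:2] for x in c]); print(n,g["score"],g["rect"],cv2.minEnclosingCircle(W.astype(np.float32)))
E
```

```text
[-0.87478771 -0.64079629  2.27323674  0.51771603  0.88167922 -2.3474297 ] [ 0.5112388   0.48761987 -0.95901896]
wrist 0.56 [116.3, 2.9, 247.2, 70.6] ((0.47947025299072266, -0.33772391080856323), 0.07049728184938431)
top {'point': [385.9, 241.5], 'score': 0.96} [ 0.48704348 -0.33763146  0.        ]
top {'point': [105.8, 206.1], 'score': 0.35} [0.55024909 0.57710323 0.        ]
top 0.84 [375.9, 222.2, 413.2, 260.0] ((0.48661357164382935, -0.352941632270813), 0.06622825562953949)
```

View pics/w5.png

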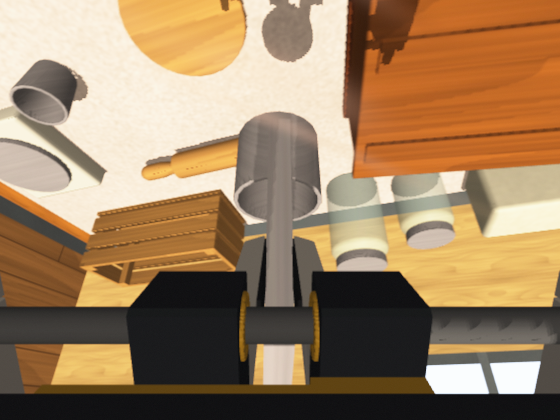

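View pics/t5.png

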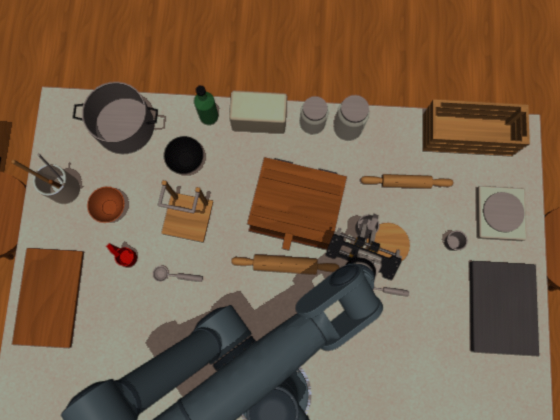

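The wrist view shows the dipper steady in hand with its cup at (280,165), and the board's disc at upper left (185,20). The wrist fit puts the board centre at (0.4795,-0.338) with r=70.5 mm, which matches the 140 mm board; the first top-view region agreed at (0.478,-0.339).

```bash
python3 - <<'E'
from h import *
h=-.7; r=Rdes(h,.785,True); z=r.as_matrix()[:,2]
B=np.array([.480,-.339]); g=B-.0315*np.array([np.cos(h),np.sin(h)])
w,s=delta(np.r_[g,.127+.05]-.006*z,r); print(np.round(w,3),np.round(s,1))
w,s=delta(np.r_[g,.33]-.006*z,r); print(np.round(w,3),np.round(s,1))
E
```

```text
[ 0.284 -0.001  0.284] [ 88.9 -94.9 120.3]
[ 0.284 -0.001  0.284] [-19.2 -95.   12. ]
```

Call:
{"fn": "jog_arm", "kwargs": {"deltas": "0.01 0 0.01 -1 -4 1 6; 0.04 0 0.04 -3 -14 2 6; 0.08 0 0.08 -6 -28 4 6; 0.12 0 0.12 -10 -43 6 6; 0.17 0 0.17 -14 -58 8 6; 0.21 0 0.21 -16 -72 10 6; 0.25 0 0.25 -18 -84 12 6; 0.275 0 0.275 -16 -92 15 6; 0.284 0 0.284 -8 -95 23 6; 0.284 0 0.284 4 -95 35 6; 0.284 0 0.284 17 -95 48 6; 0.284 0 0.284 31 -95 62 6; 0.284 0 0.284 45 -95 76 6; 0.284 0 0.284 59 -95 90 6; 0.284 0 0.284 72 -95 103 6; 0.284 0 0.284 82 -95 113 6; 0.284 0 0.284 88 -95 119 6; 0.284 0 0.284 89 -95 120 6; 0.284 0 0.284 89 -95 120 6"}}

```text
t: 16.4
eef_pos: [0.4526, -0.3167, 0.182]
orientation: [-3.141, 0.786, 2.441]
wrist_force: [-0.8, -0.0, -2.1]
gripper_width: 0.0132
```

```bash
python3 - <<'E'
from h import *
print(get_obs()["joint_pos"],get_obs()["wrist_force"])
i=camera_info("wrist"); p,d=read_camera("wrist"); cv2.imwrite("pics/w6.png",p[:,:,::-1])
p2,d2=read_camera("scene"); cv2.imwrite("pics/s6.png",cv2.resize(p2[160:310,100:300],None,fx=4,fy=4)[:,:,::-1])
for l in("dipper_grip",):
  g=regions_of("scene",l)[0]; print(g["score"],g["rect"])
  si=camera_info("scene"); ys,xs=np.nonzero(g["region"]&(d2>0)); P=np.array([atd("scene",(x,y),d2[y,x],si) for x,y in zip(xs,ys)])
  print(len(P),np.percentile(P[:,2],[1,5,50,95,99]))
  for lo in np.arange(.03,.25,.02):
        s=P[(P[:,2]>=lo)&(P[:,2]<lo+.02)]
        if len(s): print(round(lo,2),len(s),np.round(np.median(s,0),3))
p0,r=pose(); g=p0+.006*r.as_matrix()[:,2]; y=get_obs()["orientation"][2]-np.pi; a=g[:2]+.0315*np.array([np.cos(y),np.sin(y)]); print("grasp",g,"axis",a)
print("proj cup bottom centre",proj("scene",np.r_[a,g[2]-.115]),proj("scene",[.480,-.339,.012]))
E
```

```text
[-0.8733047  -0.30069279  2.3323916   0.3591965   0.35208704 -2.03240365] [-0.78237088 -0.02952514 -2.11079142]
0.96 [172.2, 205.8, 192.6, 252.6]
531 [-0.00243503  0.06628901  0.1043654   0.22116794  0.22874396]
0.05 20 [ 0.503 -0.34   0.068]
0.07 114 [ 0.501 -0.337  0.082]
0.09 147 [ 0.492 -0.338  0.101]
0.11 112 [ 0.473 -0.335  0.117]
0.13 17 [ 0.46  -0.317  0.14 ]
0.15 3 [ 0.458 -0.32   0.151]
0.17 11 [ 0.456 -0.32   0.181]
0.19 31 [ 0.459 -0.32   0.202]
0.21 49 [ 0.479 -0.338  0.221]
0.23 4 [ 0.478 -0.334  0.231]
grasp [ 0.45617897 -0.31990118  0.1787934 ] axis [ 0.48026733 -0.34019898]
proj cup bottom centre [185.29967662 247.28709393] [188.02701454 258.30785959]
```

View pics/s6.png

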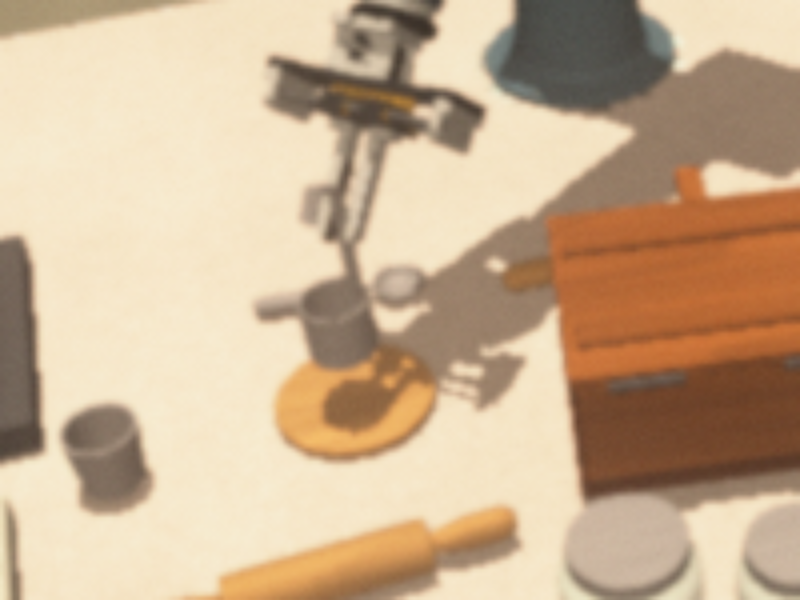

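View pics/w6.png

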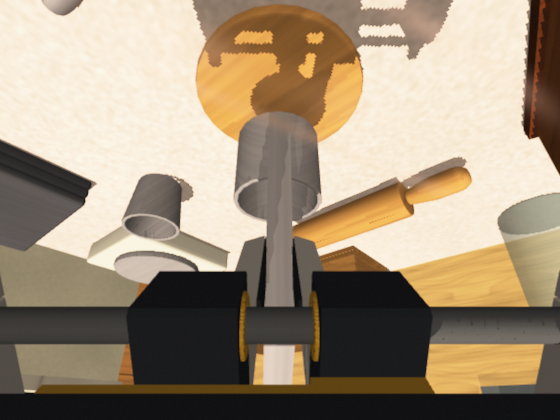

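Everything is aligned over the board. Joint 5 is getting low, so I'll turn the heading to -0.5 while lowering.

```bash
python3 - <<'E'
from h import *
h=-.5; r=Rdes(h,.785,True); z=r.as_matrix()[:,2]
B=np.array([.481,-.339]); g=B-.0315*np.array([np.cos(h),np.sin(h)])
for zz in(.17,.135,.129):
  w,s=delta(np.r_[g,zz]-.006*z,r); print(zz,np.round(w,3),np.round(s,1))
E
```

```text
0.17 [-0.143  0.002 -0.141] [ 5.9 -5.7  6.6]
0.135 [-0.143  0.002 -0.141] [30.7 -5.7 31.3]
0.129 [-0.143  0.002 -0.141] [34.9 -5.7 35.5]
```

Call:
{"fn": "jog_arm", "kwargs": {"deltas": "-0.02 0 -0.02 1 -1 1 6; -0.05 0 -0.05 2 -2 2 6; -0.09 0 -0.09 4 -4 4 6; -0.12 0 -0.12 5 -5 6 6; -0.143 0.002 -0.141 6 -6 7 6; -0.143 0.002 -0.141 9 -6 10 6; -0.143 0.002 -0.141 14 -6 15 6; -0.143 0.002 -0.141 20 -6 20 6; -0.143 0.002 -0.141 25 -6 26 6; -0.143 0.002 -0.141 29 -6 30 6; -0.143 0.002 -0.141 31 -6 31 6; -0.143 0.002 -0.141 31 -6 31 6; -0.143 0.002 -0.141 31 -6 31 6"}}

```text
t: 17.85
eef_pos: [0.4506, -0.3192, 0.1424]
orientation: [-3.141, 0.778, 2.638]
wrist_force: [-0.5, 0.2, -2.0]
gripper_width: 0.0135
```

```bash
python3 - <<'E'
from h import *
print(get_obs()["joint_pos"],get_obs()["wrist_force"])
p0,r=pose(); g=p0+.006*r.as_matrix()[:,2]; y=get_obs()["orientation"][2]-np.pi; a=g[:2]+.0315*np.array([np.cos(y),np.sin(y)]); print("grasp",g,"axis",a)
E
```

```text
[-0.9745137  -0.21064988  2.34513879  0.86981306  0.42860816 -2.74124744] [-0.51545867  0.23493848 -1.99902214]
grasp [ 0.45432093 -0.32126189  0.13814264] axis [ 0.48190499 -0.33647273]
```

```bash
python3 - <<'E'
from h import *
h=-.62; r=Rdes(h,.785,True); z=r.as_matrix()[:,2]
B=np.array([.481,-.339]); g=B-.0315*np.array([np.cos(h),np.sin(h)])
for zz in(.138,.131,.128,.126):
  w,s=delta(np.r_[g,zz]-.006*z,r); print(zz,np.round(w,3),np.round(s,1))
E
```

```text
0.138 [ 0.081 -0.008  0.082] [-0.3  1.5  0.6]
0.131 [ 0.081 -0.008  0.082] [4.6 1.5 5.6]
0.128 [ 0.081 -0.008  0.082] [6.7 1.5 7.7]
0.126 [ 0.081 -0.008  0.082] [8.1 1.5 9.1]
```

Call:
{"fn": "jog_arm", "kwargs": {"deltas": "0.02 0 0.02 0 0 0 6; 0.05 -0.005 0.05 0 1 0 6; 0.075 -0.008 0.075 0 1.5 0.5 6; 0.081 -0.008 0.082 0 1.5 1 6; 0.081 -0.008 0.082 2 1.5 3 6; 0.081 -0.008 0.082 4 1.5 5 6; 0.081 -0.008 0.082 4.6 1.5 5.6 6; 0.081 -0.008 0.082 4.6 1.5 5.6 6; 0.081 -0.008 0.082 4.6 1.5 5.6 6"}}

```text
t: 18.75
eef_pos: [0.4516, -0.3183, 0.1348]
orientation: [3.141, 0.785, 2.521]
wrist_force: [0.1, 0.2, -2.2]
gripper_width: 0.013
```

```bash
python3 - <<'E'
from h import *
print(get_obs()["joint_pos"],get_obs()["wrist_force"])
p0,r=pose(); g=p0+.006*r.as_matrix()[:,2]; y=get_obs()["orientation"][2]-np.pi; a=g[:2]+.0315*np.array([np.cos(y),np.sin(y)]); print("grasp",g,"axis",a)
p2,d2=read_camera("scene"); cv2.imwrite("pics/s7.png",cv2.resize(p2[180:300,120:280],None,fx=5,fy=5)[:,:,::-1])
p2,d2=read_camera("wrist"); cv2.imwrite("pics/w7.png",p2[:,:,::-1])
E
```

```text
[-0.91835198 -0.19724139  2.35452147  0.7679744   0.30389293 -2.52949013] [ 0.11103915  0.15685216 -2.22076503]
grasp [ 0.45509764 -0.32078639  0.13058454] axis [ 0.48073296 -0.33909159]
```

View pics/s7.png

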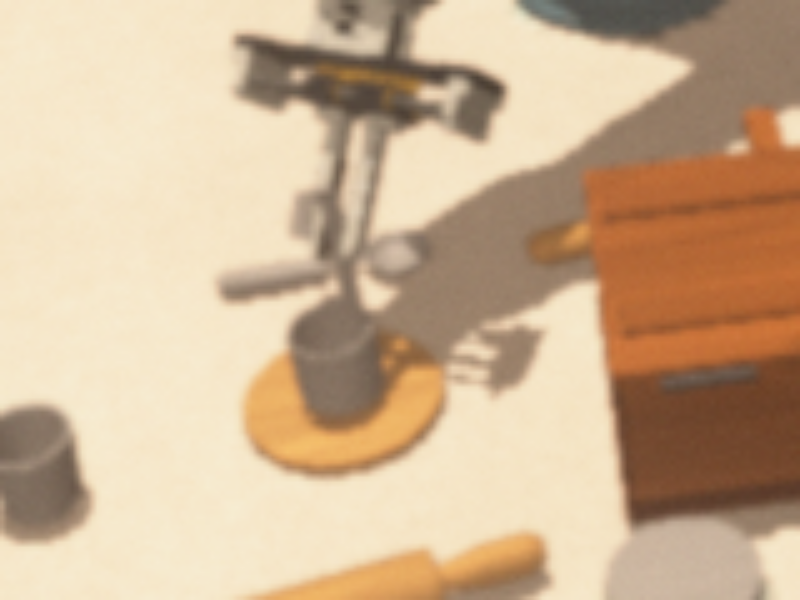

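View pics/w7.png

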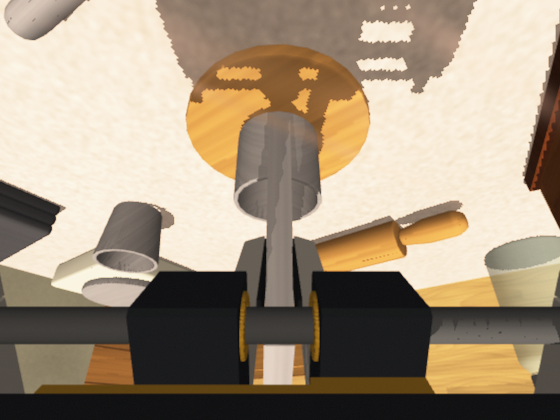

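Call:
{"fn": "jog_arm", "kwargs": {"deltas": "0 0 0 0.7 0 0.7 6; 0 0 0 1.4 0 1.4 6; 0 0 0 2.1 0 2.1 6; 0 0 0 2.1 0 2.1 6; 0 0 0 2.1 0 2.1 6"}}

```text
t: 19.35
eef_pos: [0.4517, -0.3181, 0.1318]
orientation: [3.141, 0.785, 2.522]
wrist_force: [1.0, -0.9, -1.5]
gripper_width: 0.013
```

Call:
{"fn": "jog_arm", "kwargs": {"deltas": "0 0 0 0.7 0 0.7 6; 0 0 0 1.0 0 1.0 6; 0 0 0 1.0 0 1.0 6"}}

```text
t: 19.65
eef_pos: [0.4517, -0.3181, 0.1303]
orientation: [3.141, 0.785, 2.522]
wrist_force: [0.6, 0.1, -1.3]
gripper_width: 0.0131
```

Call:
{"fn": "jog_arm", "kwargs": {"deltas": "0 0 0 0.7 0 0.7 6; 0 0 0 0.7 0 0.7 6; 0 0 0 0.7 0 0.7 6"}}

```text
t: 19.95
eef_pos: [0.4519, -0.3184, 0.1298]
orientation: [-3.141, 0.786, 2.522]
wrist_force: [-1.9, 0.5, 1.8]
gripper_width: 0.0134
```

Contact: the vertical force rose by about 4 N. Releasing.

Call:
{"fn": "jog_arm", "kwargs": {"deltas": "0 0 0 0 0 0 15; 0 0 0 0 0 0 17; 0 0 0 0 0 0 21; 0 0 0 0 0 0 28; 0 0 0 0 0 0 36; 0 0 0 0 0 0 40; 0 0 0 0 0 0 40; 0 0 0 0 0 -4 40; 0 0 0 0 0 -12 40; 0 0 0 0 0 -26 40; 0 0 0 0 0 -42 40; 0 0 0 0 0 -60 40; 0 0 0 0 0 -75 40; 0 0 0 0 0 -83 40; 0 0 0 0 0 -85 40"}}

```text
t: 21.45
eef_pos: [0.4026, -0.2833, 0.1907]
orientation: [-3.14, 0.787, 2.522]
wrist_force: [-1.5, -0.7, -0.5]
gripper_width: 0.0398
```

```bash
python3 - <<'E'
from h import *
print(get_obs()["joint_pos"],get_obs()["wrist_force"])
i=camera_info("wrist"); p,d=read_camera("wrist"); cv2.imwrite("pics/w8.png",p[:,:,::-1])
for l in ("dipper_grip",):
  g=regions_of("wrist",l)[0]; print(g["score"],g["rect"])
  ys,xs=np.nonzero(g["region"]&(d>0)); P=np.array([atd("wrist",(x,y),d[y,x],i) for x,y in zip(xs,ys)])
  for lo in np.arange(.01,.19,.02):
        s=P[(P[:,2]>=lo)&(P[:,2]<lo+.02)]
        if len(s): print(round(lo,2),len(s),np.round(np.median(s,0),3))
print(place_of("wrist","dipper_center")[:1],proj("wrist",[.481,-.339,.092],i))
p,d=read_camera("scene"); cv2.imwrite("pics/s8.png",cv2.resize(p[180:300,120:280],None,fx=5,fy=5)[:,:,::-1])
E
```

```text
[-0.97839814 -0.54935535  2.47713009  0.52354747  0.518755   -2.29445958] [-1.50779928 -0.73291453 -0.48808346]
0.75 [246.7, 115.0, 309.2, 298.7]
0.01 831 [ 0.455 -0.323  0.021]
0.03 1419 [ 0.463 -0.332  0.041]
0.05 1762 [ 0.468 -0.331  0.061]
0.07 328 [ 0.452 -0.319  0.08 ]
0.09 366 [ 0.452 -0.319  0.101]
0.11 411 [ 0.453 -0.319  0.121]
0.13 466 [ 0.453 -0.319  0.14 ]
0.15 656 [ 0.455 -0.321  0.163]
0.17 355 [ 0.468 -0.331  0.174]
[{'point': [279.2, 202.6], 'score': 0.88}] [279.14243576 204.58495944]
```

View pics/s8.png

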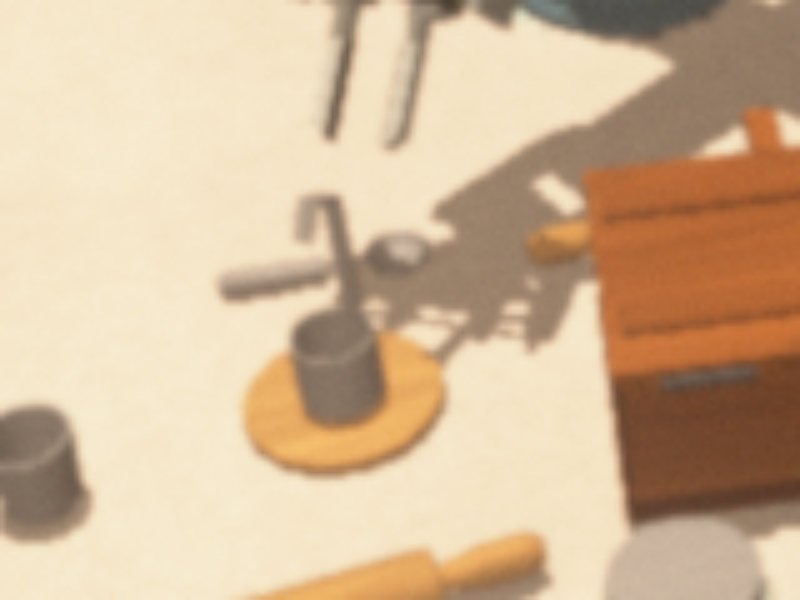

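View pics/w8.png

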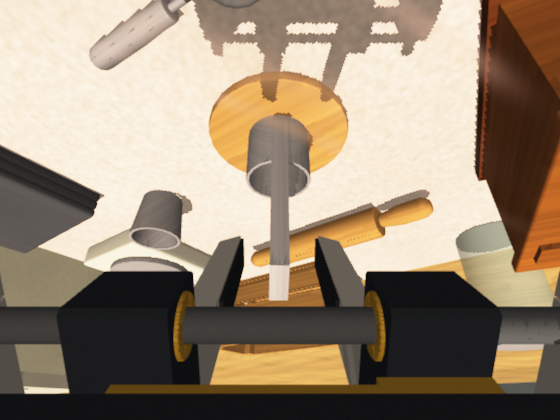

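The dipper stands upright on the board: the scene crop shows its cup at (338,365) inside the disc centred at (345,403), and the strap measures vertical with its axis near (0.479,-0.338). Next, the lid.

```bash
python3 - <<'E'
from h import *
p0,r0=pose()
print(delta(p0+[-.01,0.03,.10],r0))
w,s=delta([.40,-.01,.27],Rdes(-.18,np.radians(65),True)); print(np.round(w,3),np.round(s,1))
E
```

```text
(array([0., 0., 0.]), array([-52.55169797,  18.64047684, -88.83046585]))
[-0.253  0.343 -0.362] [  56.9  220.8 -170.8]
```

Call:
{"fn": "jog_arm", "kwargs": {"deltas": "0 0 0 -5 2 -10 50; 0 0 0 -16 5 -28 50; 0 0 0 -28 9 -48 50; 0 0 0 -38 13 -68 50; -0.01 0.01 -0.02 -44 24 -86 50; -0.03 0.04 -0.05 -42 42 -100 50; -0.06 0.08 -0.09 -36 62 -110 50; -0.09 0.12 -0.13 -28 82 -118 50; -0.12 0.16 -0.17 -18 102 -126 50; -0.15 0.2 -0.21 -6 123 -134 50; -0.18 0.24 -0.25 8 145 -142 50; -0.205 0.275 -0.29 22 166 -150 50; -0.225 0.305 -0.32 35 186 -158 50; -0.24 0.325 -0.345 46 203 -164 50; -0.25 0.34 -0.357 54 215 -169 50; -0.253 0.343 -0.362 57 221 -171 50; -0.253 0.343 -0.362 57 221 -171 50"}}

```text
t: 23.35
eef_pos: [0.4001, -0.0092, 0.2698]
orientation: [-3.142, 0.435, 2.963]
wrist_force: [-0.2, -0.8, -0.4]
gripper_width: 0.05
```

```bash
python3 - <<'E'
from h import *
print(get_obs()["joint_pos"],get_obs()["wrist_force"])
i=camera_info("wrist"); p,d=read_camera("wrist"); cv2.imwrite("pics/w9.png",p[:,:,::-1])
for l in ("lid_grip","lid_hinge"):
  for q in place_of("wrist",l)[:2]:
    c,r=np.round(q["point"]).astype(int); print(l,round(q["score"],2),q["point"],atd("wrist",q["point"],d[min(r,419),min(c,559)],i),atz("wrist",q["point"],.127,i))
print(proj("wrist",[.449,-.018,.127],i))
p,d=read_camera("top"); cv2.imwrite("pics/t9.png",p[:,:,::-1])
for l in ("lid_grip","lid_hinge"):
  for q in place_of("top",l)[:1]:
    print(l,round(q["score"],2),q["point"],atz("top",q["point"],.127 if "grip" in l else .12))
E
```

```text
[-0.35864204 -0.78386527  2.36094722  0.08321064  1.13661568 -1.76929852] [-0.24012202 -0.76885435 -0.38515273]
lid_grip 0.83 [284.1, 190.9] [ 0.44784659 -0.01293247  0.13510371] [ 0.45348659 -0.01380265  0.127     ]
lid_grip 0.54 [51.6, 189.0] [ 0.46548886 -0.31392964  0.0299368 ] [ 0.41327461 -0.22351047  0.127     ]
[278.75098216 187.62049392]
lid_grip 0.75 [285.7, 239.5] [ 0.45625128 -0.01318877  0.127     ]
lid_hinge 0.87 [305.6, 167.5] [ 0.6846925 -0.0624315  0.12     ]
```

View pics/w9.png

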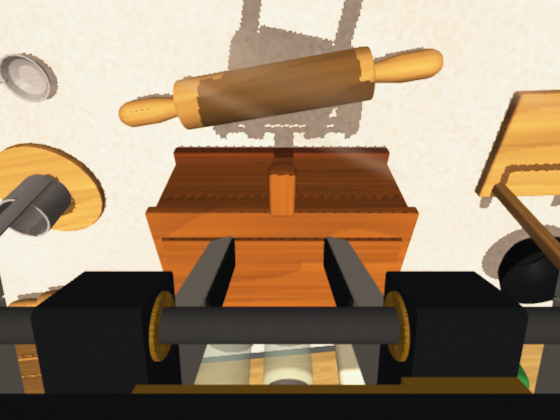

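View pics/t9.png

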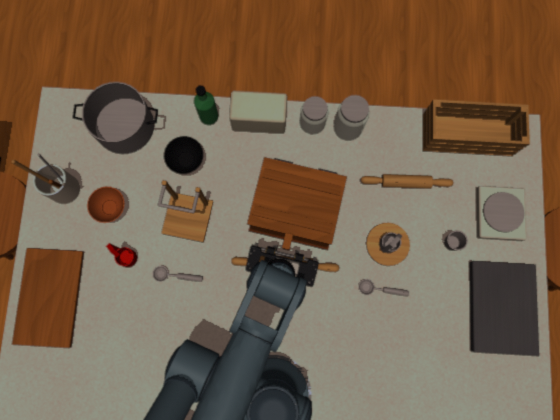

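```bash
python3 - <<'E'
from h import *
i=camera_info("wrist"); p,d=read_camera("wrist"); 
cv2.imwrite("pics/w9c.png",cv2.resize(p[130:240,200:360],None,fx=5,fy=5)[:,:,::-1])
for c in((283,180),(283,190),(283,200),(283,207),(200,225),(380,225)): print(c,np.round(atd("wrist",c,d[c[1],c[0]],i),3))
a,b=[atz("wrist",c,.132,i) for c in((148,209),(417,209))]; print(a,b,np.linalg.norm(a-b),np.arctan2(b[0]-a[0],-(b[1]-a[1])))
for row in (178,184,190,196,202): 
    hsv=p[row,255:312].astype(int); print(row,[ (255+k) for k in np.argsort(-abs(np.diff(d[row,255:312])))[:2]])
print(delta([0,0,0],R.identity())[0]*0, get_obs()["orientation"])
E
```

```text
(283, 180) [0.276 0.013 0.382]
(283, 190) [ 0.447 -0.015  0.135]
(283, 200) [ 0.458 -0.017  0.135]
(283, 207) [ 0.466 -0.018  0.135]
(200, 225) [ 0.476 -0.103  0.132]
(380, 225) [0.508 0.071 0.132]
[ 0.44780039 -0.14478174  0.132     ] [0.49384978 0.10517322 0.132     ] 0.2541614287150612 2.9594047772469745
178 [np.int64(296), np.int64(269)]
184 [np.int64(296), np.int64(269)]
190 [np.int64(269), np.int64(296)]
196 [np.int64(296), np.int64(269)]
202 [np.int64(295), np.int64(270)]
[-0. -0.  0.] [-3.14123699  0.43670272  2.9602729 ]
```

View pics/w9c.png

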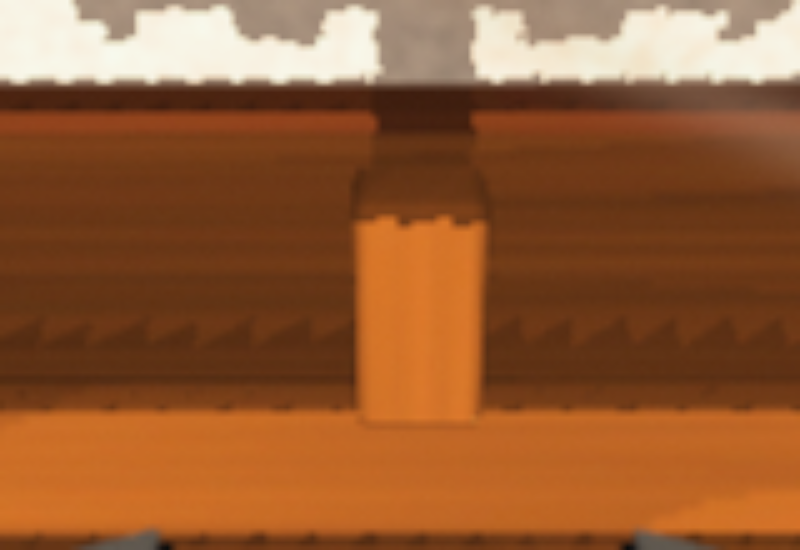

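The crop shows the tab at columns 269–296, its root at the lid edge at row 212, square to the tool. It gives lid_grip = (0.449,-0.015,0.127) and hinge (0.685,-0.0585), which agrees with the top view.

```bash
python3 - <<'E'
from h import *
r=Rdes(-.182,np.radians(65),True); z=r.as_matrix()[:,2]; xs=np.array([np.cos(.182),-np.sin(.182),0])
g=np.array([.449,-.015,.127])-.002*xs
for b in(.07,0): print(np.round(np.r_[delta(g-z*(.006+b),r)],3))
E
```

```text
[-0.0000e+00  0.0000e+00  1.0000e-03  1.7938e+01  4.2190e+00  7.3841e+01]
[-0.00000e+00  0.00000e+00  1.00000e-03  1.79640e+01  4.22400e+00
  1.43841e+02]
```

Call:
{"fn": "jog_arm", "kwargs": {"deltas": "0 0 0 2 0.5 8 50; 0 0 0 6 1.5 22 50; 0 0 0 11 3 40 50; 0 0 0 15 4 56 50; 0 0 0 18 4 70 50; 0 0 0 18 4.2 84 50; 0 0 0 18 4.2 99 50; 0 0 0 18 4.2 114 50; 0 0 0 18 4.2 128 50; 0 0 0 18 4.2 138 50; 0 0 0 18 4.2 143 50; 0 0 0 18 4.2 144 50; 0 0 0 18 4.2 144 50"}}

```text
t: 25.0
eef_pos: [0.4445, -0.0137, 0.1322]
orientation: [-3.141, 0.436, 2.961]
wrist_force: [0.6, -0.1, -0.2]
gripper_width: 0.0502
```

```bash
python3 - <<'E'
from h import *
print(get_obs()["joint_pos"],get_obs()["wrist_force"])
p,d=read_camera("wrist"); cv2.imwrite("pics/w10.png",p[:,:,::-1])
r=Rdes(-.182,np.radians(65),True); z=r.as_matrix()[:,2]; xs=np.array([np.cos(.182),-np.sin(.182),0])
g=np.array([.449,-.015,.127])-.002*xs
print(np.round(np.r_[delta(g-z*(.006),r)],3))
E
```

```text
[-0.32216673 -0.42457029  2.41604388  0.09041022  0.71955527 -1.76760463] [ 0.63002581 -0.10792729 -0.18467815]
[ 0.     0.001  0.002  0.102 -0.495  0.08 ]
```

View pics/w10.png

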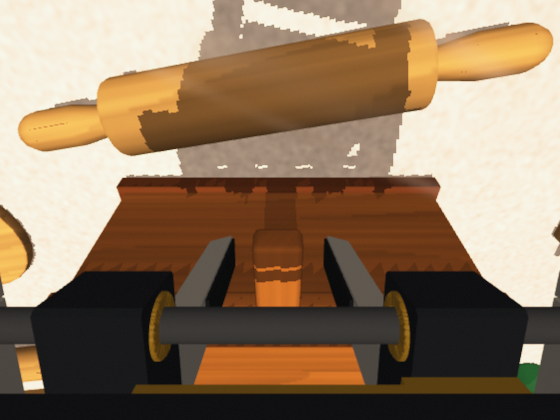

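The tab at (278,270) sits centred between the fingers. Closing.

Call:
{"fn": "jog_arm", "kwargs": {"deltas": "0 0 0 0 0 0 40; 0 0 0 0 0 0 30; 0 0 0 0 0 0 20; 0 0 0 0 0 0 15; 0 0 0 0 0 0 15; 0 0 0 0 0 0 15", "grip_force": 30}}

```text
t: 25.65
eef_pos: [0.4445, -0.0143, 0.1324]
orientation: [-3.139, 0.437, 2.962]
wrist_force: [-2.6, -4.7, 1.5]
gripper_width: 0.0239
```

```bash
python3 - <<'E'
from h import *
print(get_obs()["wrist_force"],get_obs()["gripper_width"])
p0,r0=pose(); H=np.array([.685,-.0585,.120]); ax=np.array([np.sin(.182),np.cos(.182),0])
z=r0.as_matrix()[:,2]; g=p0+.006*z; print("radius",np.linalg.norm((g-H)),"yaw axis err",g@ax-H@ax)
# rotation taking -x->+z : about +y axis: Ry(a): x->-z, so -x->+z OK
for a in np.radians([1,3,6,9,12,15,18,21,24,27,30,33,36,39,42,45,46]):
    q=R.from_rotvec(a*ax); w,s=delta(H+q.apply(p0-H),q*r0,p0,r0); print(round(np.degrees(a)),np.round(w,3),np.round(s,1))
E
```

```text
[-2.59656411 -4.72258132  1.54846681] 0.023879538325118903
radius 0.2420637888560262 yaw axis err -4.2495742739720455e-05
1 [-0.     0.017 -0.   ] [-2.  -0.  -3.8]
3 [-0.     0.052 -0.   ] [ -6.3  -0.  -11.2]
6 [-0.     0.105 -0.   ] [-13.2  -0.1 -22. ]
9 [-0.     0.157 -0.   ] [-20.6  -0.1 -32.4]
12 [-0.001  0.209 -0.   ] [-28.6  -0.1 -42.5]
15 [-0.001  0.262 -0.   ] [-37.1  -0.2 -52.1]
18 [-0.001  0.314 -0.   ] [-46.   -0.2 -61.2]
21 [-0.001  0.367 -0.   ] [-55.5  -0.2 -69.9]
24 [-0.001  0.419 -0.   ] [-65.3  -0.3 -78.1]
27 [-0.001  0.471 -0.001] [-75.6  -0.3 -85.7]
30 [-0.001  0.524 -0.001] [-86.3  -0.3 -92.8]
33 [-0.001  0.576 -0.001] [-97.4  -0.4 -99.3]
36 [-0.002  0.628 -0.001] [-108.7   -0.4 -105.2]
39 [-0.002  0.681 -0.001] [-120.4   -0.4 -110.6]
42 [-0.002  0.733 -0.001] [-132.3   -0.5 -115.3]
45 [-0.002  0.785 -0.001] [-144.4   -0.5 -119.4]
46 [-0.002  0.803 -0.001] [-148.5   -0.5 -120.6]
```

Gripped at 23.9 mm, against a 24 mm tab. Swinging to 21° first.

Call:
{"fn": "jog_arm", "kwargs": {"deltas": "0 0.017 0 -2 0 -4 15; 0 0.052 0 -6.3 0 -11.2 15; 0 0.087 0 -11 0 -18.5 15; 0 0.131 0 -17 0 -27.3 15; 0 0.175 0 -23 0 -36 15; 0 0.22 0 -30 0 -44.5 15; 0 0.262 0 -37 0 -52 15; 0 0.314 0 -46 0 -61 15; 0 0.35 0 -52.5 0 -67 15; 0 0.367 0 -55.5 0 -70 15; 0 0.367 0 -55.5 0 -70 15"}}

```text
t: 26.75
eef_pos: [0.4648, -0.018, 0.2193]
orientation: [-3.14, 0.068, 2.962]
wrist_force: [-2.7, -3.5, 0.0]
gripper_width: 0.0237
```

```bash
python3 - <<'E'
from h import *
print(get_obs()["wrist_force"],get_obs()["gripper_width"],get_obs()["joint_pos"])
p0,r0=pose(); H=np.array([.685,-.0585,.120]); ax=np.array([np.sin(.182),np.cos(.182),0])
xs=np.array([np.cos(.182),-np.sin(.182),0]); g=p0+.006*r0.as_matrix()[:,2]-H
print("angle",np.degrees(np.arctan2(g[2],-g@xs)-np.arctan2(.007,.242)),np.linalg.norm(g))
for a in np.radians([3,6,9,12,15,18,21,24,25]):
    q=R.from_rotvec(a*ax); w,s=delta(H+q.apply(p0-H),q*r0,p0,r0); print(round(np.degrees(a)),np.round(w,3),np.round(s,1))
p,d=read_camera("scene"); cv2.imwrite("pics/s11.png",p[:,:,::-1])
E
```

```text
[-2.66640584 -3.46846557  0.01493693] 0.023710976394401853 [-0.28611035 -0.24055934  2.06627461  0.00540018  1.24813134 -1.67832872]
angle 20.998393584141574 0.2421843049856247
3 [-0.     0.052 -0.   ] [ -6.3  -0.  -11.2]
6 [-0.     0.105 -0.   ] [-13.1  -0.1 -22. ]
9 [-0.     0.157 -0.   ] [-20.5  -0.1 -32.5]
12 [-0.     0.209 -0.   ] [-28.5  -0.1 -42.5]
15 [-0.001  0.262 -0.001] [-36.9  -0.2 -52.2]
18 [-0.001  0.314 -0.001] [-45.9  -0.2 -61.4]
21 [-0.001  0.367 -0.001] [-55.3  -0.2 -70.1]
24 [-0.001  0.419 -0.001] [-65.2  -0.3 -78.2]
25 [-0.001  0.436 -0.001] [-68.6  -0.3 -80.9]
```

View pics/s11.png

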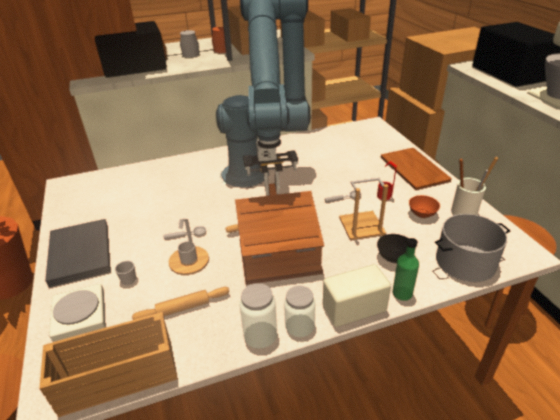

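The lid is coming up with the tab in the fingers at (270,185), and the dipper still stands at (187,250). Continuing another 24° to 45°.

Call:
{"fn": "jog_arm", "kwargs": {"deltas": "0 0.017 0 -2 0 -4 15; 0 0.052 0 -6.3 0 -11.2 15; 0 0.087 0 -11 0 -18.5 15; 0 0.131 0 -17 0 -27.3 15; 0 0.175 0 -23 0 -36 15; 0 0.22 0 -30 0 -44.5 15; 0 0.262 0 -37 0 -52 15; 0 0.314 0 -46 0 -61.4 15; 0 0.36 0 -54 0 -69 15; 0 0.395 0 -60.5 0 -74.5 15; 0 0.414 0 -64 0 -77.5 15; 0 0.419 0 -65.2 0 -78.2 15; 0 0.419 0 -65.2 0 -78.2 15; 0 0.419 0 -65.2 0 -78.2 15; 0 0.419 0 -65.2 0 -78.2 15"}}

```text
t: 28.3
eef_pos: [0.5233, -0.0286, 0.302]
orientation: [-3.14, -0.35, 2.96]
wrist_force: [-4.0, -3.6, 1.7]
gripper_width: 0.024
```

```bash
python3 - <<'E'
from h import *
print(get_obs()["wrist_force"],get_obs()["gripper_width"],get_obs()["joint_pos"])
p0,r0=pose(); H=np.array([.685,-.0585,.120])
xs=np.array([np.cos(.182),-np.sin(.182),0]); g=p0+.006*r0.as_matrix()[:,2]-H
print("angle",np.degrees(np.arctan2(g[2],-g@xs)-np.arctan2(.007,.242)),np.linalg.norm(g), "tool",np.degrees(np.arctan2(-r0.as_matrix()[2,2],r0.as_matrix()[:,2]@xs))-65)
p,d=read_camera("scene"); cv2.imwrite("pics/s12.png",p[:,:,::-1]); si=camera_info("scene")
g=regions_of("scene","lid")[0]; print(g["score"],g["rect"])
ys,xx=np.nonzero(cv2.erode(g["region"].astype(np.uint8),np.ones((5,5)))*(d>0)); P=np.array([atd("scene",(x,y),d[y,x],si) for x,y in zip(xx,ys)])
print(len(P)); u=(P-H)@xs; 
for _ in range(3):
    c=np.polyfit(u,P[:,2],1); k=abs(np.polyval(c,u)-P[:,2])<.01; 
    print(np.degrees(np.arctan(c[0])),c,k.mean()); u=u[k];P=P[k]
pt=read_camera("top")[0]; cv2.imwrite("pics/t12.png",pt[:,:,::-1]); 
for l in("dipper_center",):
  print([ (round(q["score"],2),q["point"],np.round(atz("top",q["point"],.092),3)) for q in place_of("top",l)[:3]])
E
```

```text
[-4.00674999 -3.59420298  1.74689575] 0.023977404032085432 [-0.25720617  0.11357495  1.60456364 -0.02863863  1.77216889 -1.64797171]
angle 44.995951266263994 0.24255391930012699 tool 45.046003344652604
0.8 [234.1, 167.9, 325.3, 258.6]
4944
-44.64905141022022 [-0.98782401  0.1402892 ] 0.9468042071197411
-44.65120677029853 [-0.98789834  0.14016886] 0.9989318521683401
-44.653142257087545 [-0.98796509  0.14015372] 0.9995722840034217
[(0.79, [394.3, 241.0], array([ 0.476, -0.345,  0.092])), (0.66, [122.6, 257.2], array([0.379, 0.477, 0.092]))]
```

View pics/s12.png

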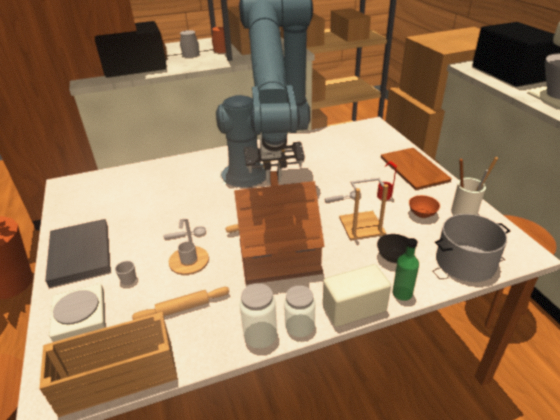

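View pics/t12.png

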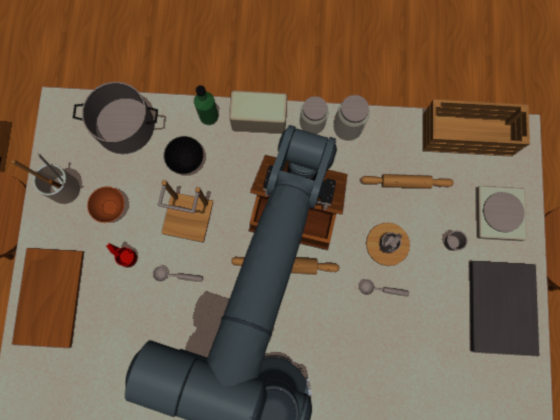

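The lid measures 44.7° by depth-plane fit and 45.0° by tool geometry. The dipper stands on the board at top (391,243), and nothing else has moved. Handing in.

```bash
python3 - <<'E'
from h import *
o=get_obs(); print(o["t"],abs(o["joint_vel"]).max(),o["gripper_width"]); print(sign_off())
E
```

```text
28.5 0.0019204129450952118 0.023465946150709325
the job is handed in; nothing more can be done
None
```

I lifted the steel dipper off the bar, stood it on the round board and let go. I then raised the lid by its tab to half open, and the gripper was still holding it when I handed in at 28.5 s; `sign_off` gives no verdict.

- **Lid:** it stands at 44.7° by the depth-plane fit and 45.0° by tool geometry. The grip is 24 mm wide on the 24 mm tab, and the arm is at rest.
- **Dipper:** it is upright, with the strap vertical to about 2 mm over 60 mm. Its axis is near (0.479, -0.338), against a board centre of about (0.480, -0.338).
- **Everything else:** nothing else looks moved in the final pictures, including the red look-alike, which I never touched. I checked this by eye and did not measure it.
- **Disagreements:** the networks' point for the board centre was about 8 mm off the contour fit, so I used the contour fit. Their final top-view point for the dipper was about 8 mm off the measured axis. Both are well inside the 42 mm allowed.
- **Joint limits:** joint 6 ran to its limit twice and joint 4 came close once. The controller held them there, and I changed the tool's heading each time. The printed joint 6 readings at that limit (2.742 and -2.741) sit a hair past the listed ±2.74, which is rounded. No fault was reported.

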